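# Push the milling blanks home in their magazine and bolt them in

## Task

Get the blank magazine ready to be carried to the mill: slide the row of four ivory milling blanks along the channel, as a row, until it is closed up against the rubber-faced end stop, then slide the bolt with the red knob across the channel behind the last blank, fully home into its keeper. The blanks are brittle: keep them upright and do not lift them off the deck. Leave the other things on the desk where they are.

Things in the scene. Friction and masses are not known exactly. Their poses are not given: they have to be found in the camera images.
- magazine: Aluminium blank magazine, fixed to the desk. Origin on the desk, under the point where the bolt's line crosses the channel's centre line; z up. The channel runs along y: closed by the end stop at +y, open at -y. Its floor, the deck, is 14 mm above the desk, 62 mm wide, from y = -142 to +170 mm. The bolt slides along +x, from the robot's side across the channel, at y = 0.
- mouth (a point): Start of the parallel channel, on the deck, at x = 0, y = -22 mm of the magazine. From here to the stop run side rails 10 mm high, inner faces at x = +-20.5 mm. Towards -y they flare out to about x = +-27 mm at y = -46 mm; beyond that, to y = -142 mm, the deck is an open loading apron without rails.
- stop_face (a point): Foot of the end stop's rubber face, on the deck at the channel's centre line (x = 0, y = +155 mm of the magazine). The stop is rigid, 58 mm wide, 30 mm above the deck; a black carrying handle sits behind it.
- bolt (a joint): Travel of the steel bolt (10 mm round, rounded nose, axis 29 mm above the desk) in m along +x of the magazine: 0 fully drawn, 0.068 fully home, a rigid end. Nose at x = -34 mm + travel: it enters the channel at 0.014. Starts drawn (0 to 0.011). Slides with about 2 N of friction, stays where left. It cannot cross while a blank stands in its line.
- knob (a point): Centre of the bolt's upright red knob, 17 mm across, from 41 to 63 mm above the desk (this point: 54 mm), at x = -117 mm + travel, y = 0 of the magazine; it moves with the bolt. Below it the slotted steel barrel, fixed, lies along x from x = -30 to -137 mm, 18 mm wide, its roof 38 mm above the desk.
- keeper (a point): Middle of the keeper, the steel bow on the far rail that takes the bolt's nose: x = +27.5 mm (22 to 33), y = 0 of the magazine, 29 mm above the desk; its top is 38 mm above the desk.
- blank_1: First milling blank of the row, nearest the end stop. Ivory ceramic block 36 x 36 mm, 34 mm high, steel mandrel on top (18 mm flange, 7 mm pin) up to 48 mm above its foot; 80 to 170 g. Origin at the centre of its underside, z up. Pushed home, it touches the stop with its centre at y = 137 mm of the magazine.
- blank_2: Second milling blank. Ivory ceramic block 36 x 36 mm, 34 mm high, steel mandrel on top (18 mm flange, 7 mm pin) up to 48 mm above its foot; 80 to 170 g. Origin at the centre of its underside, z up. Home, its centre is at y = 101 mm. The four start upright on the deck in a loose row along the channel, gaps of 2 to 20 mm.
- blank_3: Third milling blank, in the flared mouth at the start. Ivory ceramic block 36 x 36 mm, 34 mm high, steel mandrel on top (18 mm flange, 7 mm pin) up to 48 mm above its foot; 80 to 170 g. Origin at the centre of its underside, z up. Home, its centre is at y = 65 mm.
- blank_4: Last milling blank, farthest from the stop, on the open apron at the start. Ivory ceramic block 36 x 36 mm, 34 mm high, steel mandrel on top (18 mm flange, 7 mm pin) up to 48 mm above its foot; 80 to 170 g. Origin at the centre of its underside, z up. Home, its centre is at y = 29 mm of the magazine; the bolt passes behind it if its centre is beyond y = 23 mm.
- caliper: Vernier caliper lying on the desk, 66 x 176 x 12 mm, a bystander. Origin at the centre of its underside.
- blank_carton: Small white and pink carton 46 x 80 x 20 mm behind the magazine, a bystander. Origin at the centre of its underside.
- paint_marker: Blue and grey marker 133 mm long, 13 mm thick, lying on the desk, a bystander. Origin at the centre of its underside.
- masking_tape: Roll of masking tape lying flat, 103 mm across, 25 mm high, a bystander. Origin at the centre of its underside.
Not all that is in view belongs to the job. Leave any purple look-alike of the blank_3 alone.

How it is judged (in metres and radians):
On the way:
1. the row has been pushed past the bolt's line to the end stop while the bolt is still drawn (y of each of blank_1, blank_2, blank_3, blank_4 in the frame of magazine above 0.018 m and value of joint bolt below 0.03 m), for 0.1 s.
At the end, for the whole second after the job is handed in: The bolt is home (travel at least 0.060 of 0.068 m, nose in the keeper) and all four blanks stand upright on the deck, at rest, in the channel between bolt and end stop (centres 20.5 to 142 mm along y of the magazine, within 6 mm of its centre line) (value of joint bolt above 0.06 m and y of blank_1 in the frame of magazine between 0.0205 and 0.142 m and x of blank_1 in the frame of magazine between -0.006 and 0.006 m and z of blank_1 in the frame of magazine between 0.01 and 0.018 m and angle between each of blank_1, blank_2, blank_3, blank_4's own z axis and vertical below 0.12 rad and linear speed of each of blank_1, blank_2, blank_3, blank_4 below 0.01 m/s and y of blank_2 in the frame of magazine between 0.0205 and 0.142 m and x of blank_2 in the frame of magazine between -0.006 and 0.006 m and z of blank_2 in the frame of magazine between 0.01 and 0.018 m and y of blank_3 in the frame of magazine between 0.0205 and 0.142 m and x of blank_3 in the frame of magazine between -0.006 and 0.006 m and z of blank_3 in the frame of magazine between 0.01 and 0.018 m and y of blank_4 in the frame of magazine between 0.0205 and 0.142 m and x of blank_4 in the frame of magazine between -0.006 and 0.006 m and z of blank_4 in the frame of magazine between 0.01 and 0.018 m); the robot touches nothing.
It fails at once if a blank is toppled or lifted off the deck (angle between any of blank_1, blank_2, blank_3, blank_4's own z axis and vertical above 0.5 rad or z of any of blank_1, blank_2, blank_3, blank_4 in the frame of magazine above 0.034 m).
It fails at once if a bystander (caliper, carton, marker, tape) is moved by more than 30 mm (distance of any of caliper, blank_carton, paint_marker, masking_tape from where it was at the start of the episode above 0.03 m).
It also fails if it takes over 45 s, if anything falls off the work surface, if the arm or the gripper's body presses on something with over 40 N, if the wrist force passes 120 N, or if a joint passes its speed limit or range.

## Robot

A 6-joint arm with a two-finger parallel gripper is mounted at the origin on a cart in front of the work surface, level with it; the furniture and walls round the work are solid. World frame = base frame: x ahead of the robot, y to its left, z up, the work surface at z = 0. Lengths are in m, angles in degrees, forces in N, time in s.
With the tool pointing down it reaches from about 0.3 to 0.75 m from the base axis. Payload 8.5 kg.
Tool frame: the origin (TCP) lies midway between the tips of the shut fingers; the grasp point (between the pads) lies 19 mm behind it; z points along the fingers, y is the line along which they close (so a half turn about z gives the same grasp; the last joint's range is limited). The gripper opens to 85 mm and grips with 20 to 120 N. Pads are 22 mm wide; open, the fingers measure 114 mm over their backs; the gripper's body (76 mm by 85 mm) begins 54 mm behind the grasp point. The pads swing forward as they close: fully open they stand 13 mm farther back than shut.
Start: joints at [-88.539, 21.807, 74.336, -0, 83.858, -12.336], TCP at [0.131, -0.534, 0.231] pointing down, gripper open.
Joint ranges: [-178.18, 178.18], [-50.72, 133.34], [12.68, 142.11], [-81.47, 261.47], [9.98, 163.14], [-165.26, 165.26]. Speed limits (degrees/s): [136.94, 136.94, 180, 180, 180, 180].

## Interface

Orientations are given as a 3x3 rotation matrix whose columns are the frame's x, y, z axes.
In Python, from rig import env, viewer, recognise, pinpoint gives the robot as it stands.
- The arm moves only by the tool move_arm, never from a script. Its argument "plan" is text: rows parted by semicolons, each of 7 numbers parted by spaces: the shift along the tool's x, y, z in m, then the turn, a rotation vector about the tool's x, y, z in rad, then the finger opening in m, from 0 to 0.0854. A call has 1 to 12 rows; each row shifts and turns the commanded pose from where the row before left it, along the tool's axes as they then stand; what a row does not reach is not made up. A row lasts 1/8 s, in which the tool goes at most 62.5 mm and 10.7 degrees, less where a joint would pass 70% of its speed; a pose out of reach is approached as far as the arm can. A call is refused whole if a number of a shift passes 0.0625 or a number of a turn 0.188, either way. A call with a gripper value outside its range is refused whole. The fingers move at their own pace and stop on an object; "grip_force" is the grip in N (left out, the last holds). Time passes only in rows, so rows that do not move let the fingers close. It gives the time, the measured TCP pose, the force, the opening and the grip force at its end, in the units of the state.
- env.observe(): the state, without advancing time (a new reading comes with each control period).
- viewer.get_image(name): name is "side" or "top" or "wrist"; returns (picture, depth): 384x512x3 uint8, red, green, blue; 384x512 float32, m along the optical axis (not along the pixel's ray), 0 where there is no reading.
- viewer.calibration(name): a dict with "fx", "fy", "cx", "cy" (pixels), "k1" (the pictures are not rectified: a ray, as slopes to the right and down, at radius r is drawn at 1 + k1 r^2 times it, then the intrinsics apply), "R" (3x3) and "t" (3): a world point X has camera coordinates R X + t. Camera axes: x right, y down, z forward; pixel columns grow to the right and rows downward; lengths in m; the calibration is good to about 2 mm. A picture is of the moment at which its call begins: read the wrist's pose just before it. calibration takes no time and is no camera call; for the wrist camera it gives the pose at the moment of the call.
- env.close_job(): hands the job in; it is judged then, once.
Trained networks look in the newest picture that a camera, given by its name, has taken for a name from the list of things; names that differ only in an ending like _2 or _b are one class to them, and where a whole thing is asked for, a point or a joint stands for the part that bears it (a point fixed in the world has none). Each returns a list of dicts, best first, with "conf" (0 to 1); they miss things now and then, are a little off and sometimes report something else, mostly with a low value. They report only what shows in the picture. A call takes as long as a camera call. They do not tell look-alikes from the thing itself.
- recognise(camera, name): "extent" ([centre column, centre row, width, height] in pixels, round what is visible of it).
- pinpoint(camera, name): "pixel" ([column, row] in pixels: a listed point, or the origin of a listed thing).
The state is a dict: "time_s": time; "q": joint angles; "qvel": joint speeds; "joint_efforts": joint torques, N m; "position": TCP position; "tool_rot": TCP orientation; "ft_force": force on the tool from outside, world axes, zero at the start; "wrist_torque": the same for the moment, N m; "grip_width": finger opening in m; "gripper_force": force on a finger pad.
Only numpy, scipy, OpenCV 4.12 (cv2) and the standard library are available. Lean on these libraries where they do the work, as an engineer would, in place of code of your own. Each camera call takes 0.05 s, during which the arm holds its last target. There are 200 camera calls.

## Working session

There is one attempt and no reset: what is moved stays moved. The work goes in short steps, Python scripts to look and compute and a tool call to move; the robot and the scene stay as the last step left them, time stands still between calls to the robot, and variables do not carry over. Pictures are saved under pics/ and viewed, at most 10 in all, crops included, and the job is handed in when it is done.

Besides the shell and the picture viewer there is one more tool, called by a JSON object that holds its "name" and its "arguments", one argument or row to a line. move_arm: Moves the arm, as the interface text tells. Its arguments: {"type":"object","properties":{"plan":{"type":"string"},"grip_force":{"type":"number"}},"required":["plan"]}

```bash
mkdir -p pics; cat > h.py <<'E'
import numpy as np, cv2
from rig import env, viewer, recognise, pinpoint
def ray(cam,px):
    c=viewer.calibration(cam)
    xd=np.array([(px[0]-c["cx"])/c["fx"],(px[1]-c["cy"])/c["fy"]]); x=xd.copy()
    for _ in range(20): x=xd/(1+c["k1"]*(x@x))
    R=np.array(c["R"]);t=np.array(c["t"])
    return -R.T@t, R.T@np.array([x[0],x[1],1.])
def atz(cam,px,z):
    o,d=ray(cam,px); return o+d*(z-o[2])/d[2]
def proj(cam,X):
    c=viewer.calibration(cam); p=np.array(c["R"])@np.array(X)+np.array(c["t"]); s=p[:2]/p[2]; s=s*(1+c["k1"]*(s@s))
    return np.array([c["fx"]*s[0]+c["cx"],c["fy"]*s[1]+c["cy"]])
def save(cam,f):
    im,d=viewer.get_image(cam); cv2.imwrite(f,im[:,:,::-1]); return im,d
E
python3 - <<'E'
from h import *
np.set_printoptions(precision=4,suppress=True)
a,_=save("top","pics/top0.png"); b,_=save("side","pics/side0.png")
for n,z in [("mouth",.014),("stop_face",.014),("knob",.054),("keeper",.029),("blank_1",.014),("magazine",0),("caliper",0),("blank_carton",0),("paint_marker",0),("masking_tape",0)]:
  for cam in ("top","side"):
    for r in pinpoint(cam,n)[:6]:
        print(n,cam,np.round(r["pixel"],1),round(r["conf"],2),atz(cam,r["pixel"],z))
s=env.observe();print(s["position"],s["tool_rot"],s["time_s"],s["grip_width"])
E
```

```text
mouth top [254.9 177.5] 0.94 [0.6016 0.0207 0.014 ]
mouth side [260.1 187.2] 0.62 [0.6041 0.047  0.014 ]
stop_face top [186.5 176.2] 0.73 [0.6005 0.2048 0.014 ]
stop_face top [253.3 175.8] 0.6 [0.6062 0.0251 0.014 ]
stop_face side [249.  154.6] 0.62 [0.6116 0.22   0.014 ]
knob top [239.4 218.8] 0.72 [0.4859 0.0575 0.054 ]
knob side [224.2 180.6] 0.44 [0.4961 0.0621 0.054 ]
keeper top [243.5 169.1] 0.82 [0.6209 0.0516 0.029 ]
keeper top [189.3 173.6] 0.53 [0.6049 0.1953 0.029 ]
keeper side [270.2 180. ] 0.9 [0.6389 0.0545 0.029 ]
blank_1 top [259.2 175.8] 0.64 [0.6066 0.0092 0.014 ]
blank_1 top [272.1 215.7] 0.64 [ 0.4996 -0.0276  0.014 ]
blank_1 top [211.8 136.3] 0.62 [0.7133 0.1415 0.014 ]
blank_1 top [319.2 178.1] 0.62 [ 0.6044 -0.153   0.014 ]
blank_1 top [227.2 176.4] 0.55 [0.6027 0.0954 0.014 ]
blank_1 top [243.7 176. ] 0.53 [0.605 0.051 0.014]
blank_1 side [232.1 213.4] 0.79 [ 0.4951 -0.0431  0.014 ]
blank_1 side [284.3 164.9] 0.73 [0.7093 0.1329 0.014 ]
blank_1 side [280.6 230.3] 0.63 [ 0.6115 -0.1475  0.014 ]
blank_1 side [244.8 230.3] 0.57 [ 0.5148 -0.1198  0.014 ]
blank_1 s
[... 188 characters left out ...]
.72 [0.6083 0.0492 0.    ]
caliper top [373.  224.4] 0.6 [ 0.4842 -0.2998  0.    ]
caliper side [255.2 288.9] 0.95 [ 0.4946 -0.3126  0.    ]
blank_carton side [326.9 211.9] 0.57 [ 0.7691 -0.1004  0.    ]
blank_carton side [266.3 208.9] 0.27 [ 0.6001 -0.0382  0.    ]
paint_marker top [331.6 256.4] 0.5 [ 0.3968 -0.1878  0.    ]
paint_marker side [212.7 262.4] 0.59 [ 0.4071 -0.1981  0.    ]
paint_marker side [260.1 194.1] 0.56 [0.5996 0.0312 0.    ]
masking_tape top [129.3 185.2] 0.56 [0.5743 0.3604 0.    ]
masking_tape side [231.5 137.9] 0.8 [0.5794 0.3528 0.    ]
[ 0.1312 -0.5341  0.2313] [[ 0.9711  0.2385  0.    ]
 [ 0.2385 -0.9711 -0.    ]
 [-0.      0.     -1.    ]] 1.1 0.08525562716751305
```

View pics/top0.png

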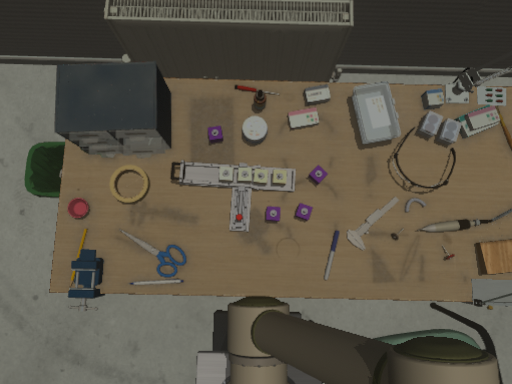

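View pics/side0.png

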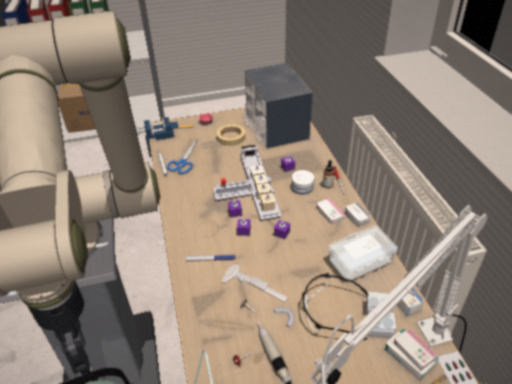

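The row is at about (226,174), (245,174), (261,176) and (279,177) in the top view, with the red knob at (239,217). The purple look-alikes are at (216,133), (318,174), (273,213) and (303,211), and I'll leave them alone. Next I'll check this in one close crop.

```bash
python3 - <<'E'
from h import *
np.set_printoptions(precision=4,suppress=True)
im=cv2.imread("pics/top0.png")
c=im[150:240,165:305]; cv2.imwrite("pics/crop0.png",cv2.resize(c,None,fx=5.6,fy=5.6,interpolation=cv2.INTER_CUBIC))
hsv=cv2.cvtColor(im,cv2.COLOR_BGR2HSV)
m=((hsv[:,:,0]>18)&(hsv[:,:,0]<40)&(hsv[:,:,1]>30)&(hsv[:,:,1]<110)&(hsv[:,:,2]>150)).astype(np.uint8); m[:155]=0;m[190:]=0;m[:,:170]=0;m[:,300:]=0
n,l,st,ce=cv2.connectedComponentsWithStats(m)
for i in range(1,n):
    if st[i,4]>20: print(st[i],ce[i],atz("top",ce[i],.048))
m=(((hsv[:,:,0]<8)|(hsv[:,:,0]>172))&(hsv[:,:,1]>130)).astype(np.uint8); m[:200]=0;m[230:]=0;m[:,:225]=0;m[:,255:]=0
n,l,st,ce=cv2.connectedComponentsWithStats(m)
for i in range(1,n): print("red",st[i],ce[i],atz("top",ce[i],.06))
c=viewer.calibration("wrist"); R=np.array(c["R"]);o=-R.T@np.array(c["t"]); s=env.observe();T=np.array(s["tool_rot"])
print("cam in tool",T.T@(o-np.array(s["position"])),T.T@R.T, c["fx"])
E
```

```text
red [236 214   6   6  31] [238.5484 216.5806] [0.491  0.0597 0.06  ]
cam in tool [ 0.0751  0.0002 -0.1434] [[ 0.0016 -0.9574 -0.2888]
 [ 1.      0.0015  0.0008]
 [-0.0004 -0.2888  0.9574]] 266.75097254357445
```

View pics/crop0.png

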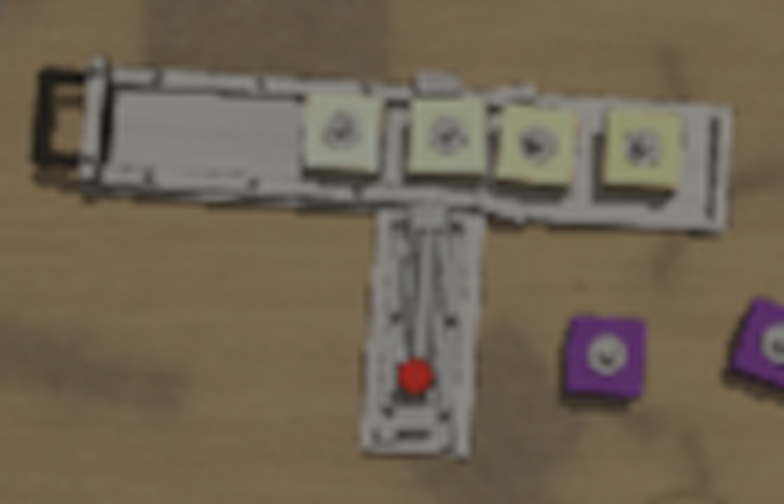

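The crop shows ivory blanks at crop pixels (343,128), (447,133), (538,144) and (642,148), and the knob at (414,377). Stop face and apron corners are clear too. Now I'll fit the magazine frame.

```bash
python3 - <<'E'
from h import *
from scipy.optimize import least_squares
np.set_printoptions(precision=4,suppress=True)
P=lambda u,v:np.array([165+(u+.5)/5.6-.5,150+(v+.5)/5.6-.5])
# mag points -> crop px
pts=[((.031,-.142,.014),(731,107)),((-.031,-.142,.014),(722,233)),((.029,.155,.044),(110,62)),((-.029,.155,.044),(96,190)),((0,0,0),None)]
pts=[p for p in pts if p[1]]
W=lambda p,m:(p[0]+np.cos(p[2])*m[0]-np.sin(p[2])*m[1],p[1]+np.sin(p[2])*m[0]+np.cos(p[2])*m[1],m[2])
def f(p):
    r=[proj("top",W(p,m))-P(*c) for m,c in pts]
    # knob: travel p[3]
    r.append(proj("top",W(p,(-.117+p[3],0,.06)))-P(414,377))
    return np.concatenate(r)
s=least_squares(f,[.603,.05,0.,.005]);print(s.x,s.fun); p=s.x
for c in [(343,128),(447,133),(538,144),(642,148)]:
    w=atz("top",P(*c),.058); d=w[:2]-p[:2]; a=p[2]
    print(w, "mag",np.cos(a)*d[0]+np.sin(a)*d[1],-np.sin(a)*d[0]+np.cos(a)*d[1])
E
```

```text
[ 0.6016  0.0556 -0.0294  0.0054] [-0.1585  0.0949  0.5639  0.1876 -0.6935  0.4445 -0.0342 -0.756   0.319
  0.0194]
[0.6048 0.0963 0.058 ] mag 0.0020407597432274245 0.04072727238372051
[0.6037 0.0481 0.058 ] mag 0.002343736411388106 -0.0074699614702710086
[0.5996 0.0058 0.058 ] mag -0.0005111318928983648 -0.04982458344269176
[ 0.599  -0.0424  0.058 ] mag 0.0002607609757212261 -0.09801852197145677
```

```bash
cat > go.py <<'E'
import sys
from h import *
from scipy.spatial.transform import Rotation as Ro
def mag(p=(.6016,.0556,-.0294)): return p
def go(tgt,tx_ang,n):
    s=env.observe();T=np.array(s["tool_rot"]);p=np.array(s["position"])
    c,q=np.cos(tx_ang),np.sin(tx_ang)
    G=np.array([[c,q,0],[q,-c,0],[0,0,-1.]])
    rv=Ro.from_matrix(T.T@G).as_rotvec(); d=(np.array(tgt)-p)/n
    step=Ro.from_rotvec(rv/n).as_matrix()
    for i in range(n):
        print(np.round(T.T@d,4),np.round(rv/n,4)); T=T@step
E
python3 - <<'E'
from go import *
go((.597,-.094,.13),np.pi/2-.0294,12)
E
```

```text
[ 0.0464 -0.0264  0.0084] [ 0.      0.     -0.1084]
[ 0.049  -0.0212  0.0084] [ 0.      0.     -0.1084]
[ 0.051  -0.0158  0.0084] [ 0.      0.     -0.1084]
[ 0.0524 -0.0101  0.0084] [ 0.      0.     -0.1084]
[ 0.0532 -0.0044  0.0084] [ 0.      0.     -0.1084]
[0.0534 0.0014 0.0084] [ 0.      0.     -0.1084]
[0.0529 0.0071 0.0084] [ 0.      0.     -0.1084]
[0.0518 0.0128 0.0084] [ 0.      0.     -0.1084]
[0.0502 0.0184 0.0084] [ 0.      0.     -0.1084]
[0.0479 0.0237 0.0084] [ 0.      0.     -0.1084]
[0.045  0.0287 0.0084] [ 0.      0.     -0.1084]
[0.0417 0.0334 0.0084] [ 0.      0.     -0.1084]
```

{"name": "move_arm", "arguments": {
  "plan": "0.046 -0.026 0.008 0 0 -0.108 0; 0.049 -0.021 0.008 0 0 -0.108 0; 0.051 -0.016 0.008 0 0 -0.108 0; 0.052 -0.010 0.008 0 0 -0.108 0; 0.053 -0.004 0.008 0 0 -0.108 0; 0.053 0.001 0.008 0 0 -0.108 0; 0.053 0.007 0.008 0 0 -0.108 0; 0.052 0.013 0.008 0 0 -0.108 0; 0.050 0.018 0.008 0 0 -0.108 0; 0.048 0.024 0.008 0 0 -0.108 0; 0.045 0.029 0.008 0 0 -0.108 0; 0.042 0.033 0.008 0 0 -0.108 0"
}}

```text
time_s: 2.6
position: [0.5981, -0.0944, 0.1351]
tool_rot: [[0.03, 1.0, 0.0], [1.0, -0.03, -0.0], [-0.0, 0.0, -1.0]]
ft_force: [-0.4, -0.1, 0.3]
grip_width: 0.0002
gripper_force: 0.0
```

```bash
python3 - <<'E'
from go import *
np.set_printoptions(precision=4,suppress=True)
save("wrist","pics/w1.png")
for n,z in [("mouth",.014),("keeper",.029),("knob",.054),("stop_face",.014),("blank_1",.014)]:
    for r in pinpoint("wrist",n)[:6]: print(n,np.round(r["pixel"],1),round(r["conf"],2),atz("wrist",r["pixel"],z))
s=env.observe();print(s["time_s"],s["position"],s["tool_rot"],s["ft_force"])
go((.597,-.094,.13),np.pi/2-.0294,1)
E
```

```text
keeper [291.6   9.3] 0.63 [0.6327 0.0607 0.029 ]
knob [111.2   6.7] 0.91 [0.493  0.0599 0.054 ]
blank_1 [271.4 224.9] 0.85 [ 0.6125 -0.1423  0.014 ]
blank_1 [180.7 194.6] 0.82 [ 0.5182 -0.1047  0.014 ]
blank_1 [259.7 135. ] 0.78 [ 0.6027 -0.0462  0.014 ]
blank_1 [256.6  77.6] 0.77 [0.6015 0.0067 0.014 ]
blank_1 [259.8  29.1] 0.66 [0.6057 0.0478 0.014 ]
blank_1 [165.3 120.1] 0.56 [ 0.5116 -0.0285  0.014 ]
2.9 [ 0.5964 -0.0964  0.1355] [[ 0.0352  0.9994 -0.0001]
 [ 0.9994 -0.0352 -0.0002]
 [-0.0002 -0.     -1.    ]] [-0.0686  0.0989 -0.1878]
[0.0024 0.0006 0.0055] [-0.      0.0002 -0.0058]
```

View pics/w1.png

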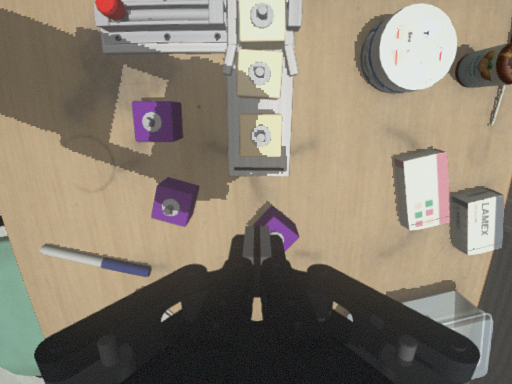

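Blank 4 is at (261,135), blank 3 at (260,73), and the apron's end corners are at (230,172) and (288,174). A purple look-alike sits just behind the apron at (275,230), so I'll descend between it and blank 4.

```bash
python3 - <<'E'
from go import *
np.set_printoptions(precision=4,suppress=True)
A=atz("wrist",(229,173.5),.014);B=atz("wrist",(290,175.5),.014);print(A,B,(A+B)/2,B-A)
for c in [(261,135),(259.5,72)]: print(atz("wrist",c,.058))
for c in [(227,100),(293,60)]: print(atz("wrist",c,.014))
W=lambda p,m:(p[0]+np.cos(p[2])*m[0]-np.sin(p[2])*m[1],p[1]+np.sin(p[2])*m[0]+np.cos(p[2])*m[1])
for y in(-.142,-.098,0,): print(y,W((.6016,.0556,-.0294),(0,y)))
go((.599,-.085,.06),np.pi/2-.0294,3)
E
```

```text
[ 0.5703 -0.0838  0.014 ] [ 0.6324 -0.088   0.014 ] [ 0.6014 -0.0859  0.014 ] [ 0.0621 -0.0042  0.    ]
[ 0.6034 -0.0423  0.058 ]
[0.6037 0.0058 0.058 ]
[ 0.5728 -0.0123  0.014 ]
[0.6353 0.0209 0.014 ]
-0.142 (np.float64(0.5974258013956963), np.float64(-0.08633863486032202))
-0.098 (np.float64(0.5987192150477341), np.float64(-0.04235764941064479))
0 (np.float64(0.6016), np.float64(0.0556))
[0.0038 0.0007 0.0252] [-0.      0.0001 -0.0019]
[0.0038 0.0008 0.0252] [-0.      0.0001 -0.0019]
[0.0038 0.0008 0.0252] [-0.      0.0001 -0.0019]
```

{"name": "move_arm", "arguments": {
  "plan": "0.0115 0.004 0.020 0 0 0 0; 0 0 0.030 0 0 0 0; 0 0 0.030 0 0 0 0; 0 0 0.020 0 0 0 0; 0 0 0.0135 0 0 0 0; 0 0 0 0 0 0 0; 0 0 0 0 0 0 0"
}}

```text
time_s: 3.78
position: [0.6016, -0.0848, 0.0228]
tool_rot: [[0.034, 0.999, 0.001], [0.999, -0.034, -0.001], [-0.0, 0.002, -1.0]]
ft_force: [0.2, -0.0, 0.0]
grip_width: 0.0004
gripper_force: 0.0
```

{"name": "move_arm", "arguments": {
  "plan": "0.008 0 0 0 0 0 0; 0.007 0 0 0 0 0 0; 0.007 0 0 0 0 0 0; 0.007 0 0 0 0 0 0; 0.007 0 0 0 0 0 0; 0.007 0 0 0 0 0 0; 0.007 0 0 0 0 0 0; 0.007 0 0 0 0 0 0; 0.007 0 0 0 0 0 0; 0.007 0 0 0 0 0 0; 0.007 0 0 0 0 0 0; 0 0 0 0 0 0 0"
}}

```text
time_s: 5.28
position: [0.6037, -0.0057, 0.0217]
tool_rot: [[0.034, 0.999, -0.0], [0.999, -0.034, 0.001], [0.001, -0.0, -1.0]]
ft_force: [0.2, -1.2, -0.0]
grip_width: -0.0001
gripper_force: 0.0
```

```bash
python3 - <<'E'
from go import *
np.set_printoptions(precision=4,suppress=True)
save("wrist","pics/w2.png"); 
for n,z in [("mouth",.014),("keeper",.029),("knob",.054),("stop_face",.014),("blank_1",.014)]:
    for r in pinpoint("wrist",n)[:6]: print(n,np.round(r["pixel"],1),round(r["conf"],2),atz("wrist",r["pixel"],z))
s=env.observe();print(s["time_s"],s["position"],s["ft_force"])
E
```

```text
keeper [308.9 133.3] 0.78 [0.6333 0.0559 0.029 ]
blank_1 [252.7 189.2] 0.88 [0.6038 0.0227 0.014 ]
blank_1 [122.7 257. ] 0.69 [ 0.5172 -0.0207  0.014 ]
blank_1 [257.   55.7] 0.67 [0.6087 0.0951 0.014 ]
blank_1 [252.6 124.7] 0.63 [0.6051 0.0599 0.014 ]
5.575 [ 0.6036 -0.0062  0.0215] [-0.65   -0.3886 -0.071 ]
```

View pics/w2.png

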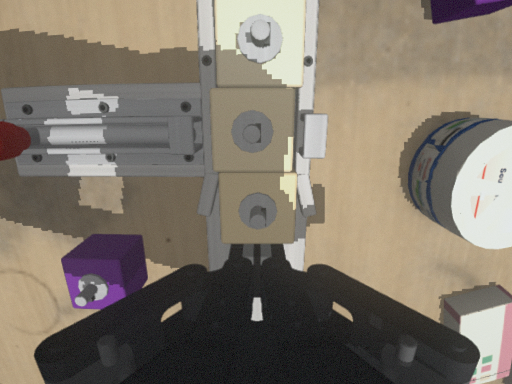

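Blanks 4 and 3 (257,208 and 252,130) are entering the channel straight and touching each other, with blank 2 ahead at (260,35). I'll keep pushing.

{"name": "move_arm", "arguments": {
  "plan": "0.007 0 0 0 0 0 0; 0.007 0 0 0 0 0 0; 0.007 0 0 0 0 0 0; 0.007 0 0 0 0 0 0; 0.007 0 0 0 0 0 0; 0.007 0 0 0 0 0 0; 0.006 0 0 0 0 0 0; 0.004 0 0 0 0 0 0; 0 0 0 0 0 0 0"
}}

```text
time_s: 6.7
position: [0.6056, 0.0461, 0.0219]
tool_rot: [[0.034, 0.999, 0.0], [0.999, -0.034, 0.001], [0.001, 0.0, -1.0]]
ft_force: [-0.6, -0.0, -0.1]
grip_width: -0.0001
gripper_force: 0.0
```

{"name": "move_arm", "arguments": {
  "plan": "0.003 0 0 0 0 0 0; 0.003 0 0 0 0 0 0; 0.002 0 0 0 0 0 0; 0.001 0 0 0 0 0 0; 0 0 0 0 0 0 0"
}}

```text
time_s: 7.32
position: [0.606, 0.0546, 0.022]
tool_rot: [[0.034, 0.999, 0.0], [0.999, -0.034, 0.0], [0.0, 0.0, -1.0]]
ft_force: [0.4, -2.8, 2.6]
grip_width: 0.0
gripper_force: 1.7
```

```bash
python3 - <<'E'
from go import *
np.set_printoptions(precision=4,suppress=True)
save("wrist","pics/w3.png")
for n,z in [("keeper",.029),("knob",.054),("stop_face",.014),("blank_1",.014)]:
    for r in pinpoint("wrist",n)[:6]: print(n,np.round(r["pixel"],1),round(r["conf"],2),atz("wrist",r["pixel"],z))
s=env.observe();print(s["time_s"],s["position"],s["ft_force"])
E
```

```text
keeper [302.5 241.3] 0.57 [0.6338 0.056  0.029 ]
blank_1 [253.7 191.1] 0.95 [0.6068 0.0822 0.014 ]
blank_1 [253.2 123. ] 0.94 [0.6079 0.1216 0.014 ]
blank_1 [255.7  57.6] 0.88 [0.6104 0.1551 0.014 ]
blank_1 [442.3  98. ] 0.73 [0.7136 0.1329 0.014 ]
7.575 [0.606  0.0546 0.022 ] [-1.0324 -2.3133  3.1727]
```

View pics/w3.png

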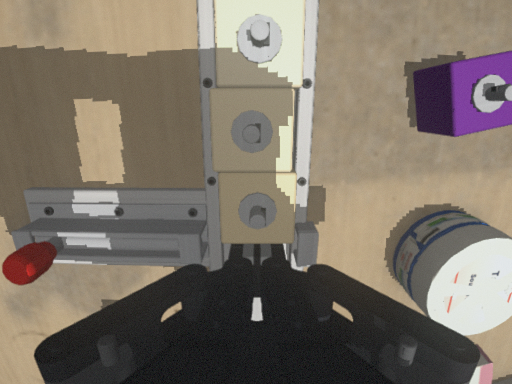

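Three blanks are closed up at (257,208), (252,130) and (260,35). I'll creep forward until the stop reacts.

{"name": "move_arm", "arguments": {
  "plan": "0.001 0 0 0 0 0 0; 0.001 0 0 0 0 0 0; 0 0 0 0 0 0 0"
}}

```text
time_s: 7.95
position: [0.6061, 0.0563, 0.022]
tool_rot: [[0.034, 0.999, 0.0], [0.999, -0.034, -0.0], [-0.0, 0.0, -1.0]]
ft_force: [-0.2, -5.2, 3.0]
grip_width: 0.0002
gripper_force: 2.4
```

{"name": "move_arm", "arguments": {
  "plan": "0.001 0 0 0 0 0 0; 0.001 0 0 0 0 0 0; 0 0 0 0 0 0 0"
}}

```text
time_s: 8.32
position: [0.6061, 0.0565, 0.022]
tool_rot: [[0.034, 0.999, -0.0], [0.999, -0.034, -0.003], [-0.003, -0.0, -1.0]]
ft_force: [-1.9, -14.4, 3.8]
grip_width: -0.0
gripper_force: 7.3
```

The row is against the stop: motion stalled and force is rising. I'll back off, lift and hover over the knob.

{"name": "move_arm", "arguments": {
  "plan": "-0.005 0 0 0 0 0 0; -0.006 0 0 0 0 0 0; 0 0 -0.030 0 0 0 0; 0 0 -0.060 0 0 0 0.05; 0.003 -0.037 0 0 0 0 0.05; 0.003 -0.038 0 0 0 0 0.05; 0.003 -0.037 0 0 0 0 0.05; 0 0 0 0 0 0 0.05; 0 0 0 0 0 0 0.05"
}}

```text
time_s: 9.45
position: [0.4949, 0.0604, 0.112]
tool_rot: [[0.034, 0.999, 0.001], [0.999, -0.034, 0.0], [0.0, 0.001, -1.0]]
ft_force: [1.2, -1.0, 0.4]
grip_width: 0.0501
gripper_force: 0.0
```

```bash
python3 - <<'E'
from go import *
np.set_printoptions(precision=4,suppress=True)
im,_=save("wrist","pics/w4.png");im2,_=viewer.get_image("top");
for n,z in [("keeper",.029),("knob",.054),("stop_face",.014),("blank_1",.014)]:
    for r in pinpoint("wrist",n)[:6]: print(n,np.round(r["pixel"],1),round(r["conf"],2),atz("wrist",r["pixel"],z))
s=env.observe();print(s["time_s"],s["position"],s["ft_force"],s["grip_width"])
c=cv2.resize(im2[150:240,165:305],None,fx=3.6,fy=3.6,interpolation=cv2.INTER_CUBIC)
b=np.zeros((384+c.shape[0]-120,512,3),np.uint8);b=np.vstack([im[:264],cv2.resize(c,(512,329))]);cv2.imwrite("pics/w4b.png",b[:,:,::-1])
E
```

```text
keeper [406.4 193.5] 0.9 [0.6324 0.0582 0.029 ]
knob [252.4 207.1] 0.88 [0.493  0.0593 0.054 ]
blank_1 [389.5  35.1] 0.86 [0.6106 0.1921 0.014 ]
blank_1 [268.6 263.9] 0.75 [ 0.5059 -0.0187  0.014 ]
blank_1 [386.   78.6] 0.73 [0.6103 0.1577 0.014 ]
blank_1 [357.9 344. ] 0.69 [ 0.6101 -0.1332  0.014 ]
blank_1 [378.9 121.5] 0.63 [0.607  0.1216 0.014 ]
blank_1 [487.2 105.9] 0.63 [0.7082 0.1345 0.014 ]
9.75 [0.4944 0.0603 0.1116] [-0.7222 -0.2811  0.0291] 0.050064535479506324
```

View pics/w4b.png

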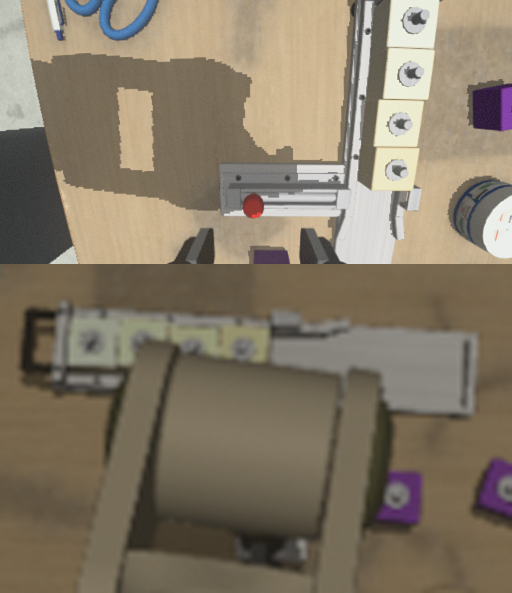

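The row is closed up against the stop, clear of the bolt line, and the knob at (253,206) lies midway between the fingers. I'll descend and grip it.

{"name": "move_arm", "arguments": {
  "plan": "0 -0.001 0.030 0 0 0 0.05; 0 0 0.025 0 0 0 0.05; 0 0 0.012 0 0 0 0.05; 0 0 0 0 0 0 0.01; 0 0 0 0 0 0 0.01; 0 0 0 0 0 0 0.01; 0 0 0 0 0 0 0.01; 0 0 0 0 0 0 0.01",
  "grip_force": 25
}}

```text
time_s: 10.75
position: [0.4934, 0.0603, 0.0455]
tool_rot: [[0.034, 0.999, 0.001], [0.999, -0.034, -0.0], [-0.0, 0.001, -1.0]]
ft_force: [0.1, -0.6, 5.6]
grip_width: 0.0151
gripper_force: 25.0
```

{"name": "move_arm", "arguments": {
  "plan": "0 0.008 0 0 0 0 0.01; 0 0.008 0 0 0 0 0.01; 0 0.008 0 0 0 0 0.01; 0 0.008 0 0 0 0 0.01; 0 0.008 0 0 0 0 0.01; 0 0.008 0 0 0 0 0.01; 0 0.006 0 0 0 0 0.01; 0 0 0 0 0 0 0.01"
}}

```text
time_s: 11.75
position: [0.548, 0.0582, 0.0455]
tool_rot: [[0.034, 0.999, 0.002], [0.999, -0.034, -0.001], [-0.001, 0.002, -1.0]]
ft_force: [1.4, -2.2, 4.4]
grip_width: 0.0154
gripper_force: 24.8
```

{"name": "move_arm", "arguments": {
  "plan": "0 0.003 0 0 0 0 0.01; 0 0.002 0 0 0 0 0.01; 0 0.002 0 0 0 0 0.01; 0 0 0 0 0 0 0.01"
}}

```text
time_s: 12.25
position: [0.5544, 0.058, 0.0455]
tool_rot: [[0.034, 0.999, 0.001], [0.999, -0.034, -0.001], [-0.001, 0.001, -1.0]]
ft_force: [-0.7, -1.8, 5.8]
grip_width: 0.0157
gripper_force: 24.9
```

{"name": "move_arm", "arguments": {
  "plan": "0 0.0015 0 0 0 0 0.01; 0 0.0015 0 0 0 0 0.01; 0 0.001 0 0 0 0 0.01; 0 0 0 0 0 0 0.01"
}}

```text
time_s: 12.75
position: [0.5569, 0.0579, 0.0454]
tool_rot: [[0.034, 0.999, -0.002], [0.999, -0.034, -0.001], [-0.001, -0.002, -1.0]]
ft_force: [-7.6, -2.7, 10.9]
grip_width: 0.0154
gripper_force: 25.4
```

{"name": "move_arm", "arguments": {
  "plan": "0 0.0015 0 0 0 0 0.01; 0 0 0 0 0 0 0.01"
}}

```text
time_s: 13.0
position: [0.5569, 0.0579, 0.0453]
tool_rot: [[0.033, 0.999, -0.006], [0.999, -0.033, -0.001], [-0.001, -0.006, -1.0]]
ft_force: [-13.7, -1.9, 15.0]
grip_width: 0.0156
gripper_force: 25.9
```

The bolt is hard against its rigid end. I'll release gently and lift.

{"name": "move_arm", "arguments": {
  "plan": "0 -0.0015 0 0 0 0 0.01; 0 0 0 0 0 0 0.024; 0 0 0 0 0 0 0.024; 0 0 0 0 0 0 0.024; 0 0 -0.015 0 0 0 0.024; 0 0 -0.030 0 0 0 0.024; 0 0 -0.060 0 0 0 0.024; 0 -0.060 0 0 0 0 0.024; 0 -0.040 0 0 0 0 0.024; 0 0 0 0 0 0 0.024"
}}

```text
time_s: 14.25
position: [0.456, 0.0619, 0.1511]
tool_rot: [[0.034, 0.999, 0.0], [0.999, -0.034, -0.0], [-0.0, 0.0, -1.0]]
ft_force: [0.8, -0.0, -0.5]
grip_width: 0.0246
gripper_force: 0.0
```

```bash
python3 - <<'E'
from go import *
np.set_printoptions(precision=4,suppress=True)
save("wrist","pics/w5.png")
for n,z in [("keeper",.029),("knob",.054),("blank_1",.014)]:
    for r in pinpoint("wrist",n)[:6]: print(n,np.round(r["pixel"],1),round(r["conf"],2),atz("wrist",r["pixel"],z))
s=env.observe();print(s["time_s"],s["position"],s["ft_force"],s["grip_width"])
E
```

```text
keeper [424.1 184.6] 0.94 [0.6382 0.0555 0.029 ]
keeper [492.1 289.7] 0.25 [ 0.7535 -0.0859  0.029 ]
knob [359.1 194.4] 0.92 [0.5586 0.0554 0.054 ]
blank_1 [394.  156.4] 0.84 [0.6093 0.0838 0.014 ]
blank_1 [409.9  44.1] 0.81 [0.6148 0.1945 0.014 ]
blank_1 [493.3 109. ] 0.76 [0.7148 0.1325 0.014 ]
blank_1 [403.5  85.8] 0.66 [0.6119 0.1556 0.014 ]
blank_1 [299.7 245.2] 0.58 [ 0.509  -0.0183  0.014 ]
blank_1 [400.  118.4] 0.55 [0.6115 0.1235 0.014 ]
14.45 [0.4591 0.0614 0.1502] [ 0.5171 -1.4901 -0.4082] 0.024030086825376242
```

View pics/w5.png

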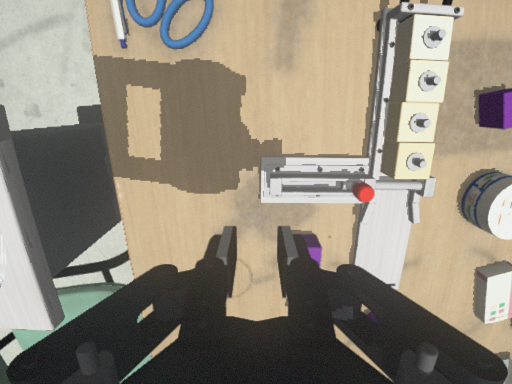

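The bolt crosses the channel into the keeper at (425,186) with the knob at (365,191). All four blanks stand upright between the bolt and the stop, at (433,38) to (417,161). I'm handing the job in.

```bash
python3 -c "
from rig import env
print(env.close_job())"
```

```text
the job is handed in; nothing more can be done
None
```

The four blanks are closed up against the end stop, the bolt is pushed to its rigid end in the keeper, and the job is handed in at about 14.5 s; no verdict came back.

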